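# Open the touch-latch lid of the shaving caddy

## Task

The white shaving bowl is standing on the dark spring lid of the bamboo caddy. Without picking it up, slide the bowl off the lid until it stands wholly on the round cork mat; then press the lid down (the steel dot marks the best place) and let go, so that the touch latch releases and the lid springs ajar. Keep the bowl upright on the caddy, leave everything else where it is, and finish clear of it all.

Things in the scene. Friction and masses are not known exactly. Their poses are not given: they have to be found in the camera images.
- caddy: Fixed bamboo caddy, flat top 70 mm above the ledge, rim 8 mm high and 7 mm wide around it. Origin on the ledge under the lid's middle; x points away from the robot (yaw within 0.25 rad), z up. Top spans x -105 to 130, y -220 to 220 mm; the lid, flush with it, x -70 to 70, y -70 to 70 mm. Caddy and mat stay put in a run.
- lid (a joint): Lid: dark wood, 137 x 136 x 10 mm, hinged on its far edge (caddy x +70 mm, at the top). Radians: 0 shut, + near edge up, - pressed in. Dot pressed 5 mm down (-0.04 rad; 4 to 5 N all the way): the latch frees; solid stop at 9 mm. It then follows the finger up and within 1 s rests at about 0.5 rad, near edge 67 mm above the caddy top. Freed, it will not latch again. The bowl is too light to press it.
- lid_press (a point): Centre of the steel dot, 22 mm across, on the lid's upper face: the place to press; 20 mm from the lid's near edge and 120 mm from its hinge, at caddy (-50, 0, 70) mm while shut. z out of the lid. It moves with the lid.
- bowl: Loose white ceramic shaving bowl, open, empty, 45 mm high; foot radius 36, outer radius 44 at 16 mm height, 46 at the rim; wall 4, floor 6 mm thick; 0.17 to 0.35 kg. Origin: centre of its underside, z up. Starts near the lid's middle. It may be pushed from outside or by a fingertip standing inside it.
- mat: Round cork mat, 124 mm across, 1 mm thin (no step to the bowl), lying on the top of the caddy near one of its ends, left or right; origin at its centre, on the caddy's top.
- jar: Loose clear plastic jar with blue cap, radius 30 mm, 54 mm high, on the end of the caddy opposite the mat. Origin: centre of its underside. Leave alone.
- brush: Loose wooden shaving brush standing bristles up, radius 16 mm, 75 mm high, at the far corner of the caddy's left (+y) end. Origin: centre of its underside. Leave alone.
- comb: Loose steel comb, 150 x 27 x 4 mm, lying along the caddy's far strip, beyond the lid. Origin: centre of its underside. Leave alone.
- mirror: Loose small folding mirror in black plastic, 70 x 60 x 75 mm, standing half open on the ledge to the left (+y) of the caddy. Origin: centre of its underside. Leave alone.
- aftershave: Loose green glass bottle with steel cap, radius 26 mm, 130 mm high, on the ledge to the right (-y) of the caddy. Origin: centre of its underside. Leave alone.
- cup: Loose blue ceramic cup, radius 36 mm, 90 mm high, on the ledge to the left of the caddy. Origin: centre of its underside. Leave alone.
- soapdish: Loose white soap dish with green soap, 85 x 120 x 36 mm, on the ledge to the right of the caddy. Origin: centre of its underside. Leave alone.
There are look-alikes about, which are no part of the job. What is shaped like the bowl but red or yellow is not meant.

How it is judged:
By the outcome, as a careful person would: the job done as asked, in the order asked, and still so for the second after the job is handed in, with the robot touching nothing.
It also fails if it takes over 48 s, if anything falls off the work surface, if the arm or the gripper's body presses on something with over 40 N, if the wrist force passes 120 N, or if a joint passes its speed limit or range.

## Robot

A 6-joint arm with a two-finger parallel gripper is mounted at the origin on the work surface. World frame = base frame: x ahead of the robot, y to its left, z up, the work surface at z = 0. Lengths are in mm, angles in rad, forces in N, time in s.
With the tool pointing down it reaches from about 275 to 1000 mm from the base axis. Payload 8.4 kg.
Tool frame: the origin (TCP) lies midway between the tips of the shut fingers; the grasp point (between the pads) lies 19 mm behind it; z points along the fingers, y is the line along which they close (so a half turn about z gives the same grasp; the last joint's range is limited). The gripper opens to 85 mm and grips with 20 to 120 N. Pads are 22 mm wide; open, the fingers measure 114 mm over their backs; the gripper's body (76 mm by 85 mm) begins 54 mm behind the grasp point. The pads swing forward as they close: fully open they stand 13 mm farther back than shut.
Start: joints at [1.33, 0.353, 1.633, -0, 1.155, -0.002], TCP at [147.834, 607.267, 231.281] pointing down, gripper open.
Joint ranges: [-2.63, 2.63], [-0.92, 2.1], [0.06, 2.66], [-1.3, 4.44], [0, 2.69], [-3.02, 3.02]. Speed limits (rad/s): [2.22, 2.22, 2.79, 3.14, 3.14, 3.14].

## Interface

Orientations are given as [roll, pitch, yaw] about the fixed x, y, z axes, in that order (R = Rz(yaw) Ry(pitch) Rx(roll)).
In Python, from rig import r gives the robot as it stands.
- The arm moves only by the shell command python3 -m inch 'ROWS' [OPENING] [FORCE]. ROWS is JSON, a list that holds one entry, the list of rows, each a list of 6 numbers: the shift along the tool's x, y, z scaled (see below), then the turn, a rotation vector about the tool's x, y, z scaled (see below). In form: [[[tx, ty, tz, wx, wy, wz], ...]]. A call has 1 to 8 rows; each row is the pose to reach, as a shift and turn from the pose commanded when the call began, along the tool's axes at that moment, turning the shorter way round; what a row does not reach only later rows make up. The controller multiplies each number of a shift by 20 cm and each number of a turn by pi rad. A row lasts 1/12 s, in which the tool goes at most 41.7 mm and 7.16 degrees, less where a joint would pass 70% of its speed; a pose out of reach is approached as far as the arm can. A call with a number of a shift or a turn outside -1 to 1 is refused whole. A call with a gripper value outside its range is refused whole. OPENING is the gripper's target within -1 to 1 (fully open at 1, half-way at 0, shut at -1), set as the call begins (- or left out, the last holds). The fingers move at their own pace and stop on an object; FORCE is the grip in N (left out, the last holds). Time passes only in rows, so rows that repeat a pose let the fingers close. It gives the time, the measured TCP pose, the force, the opening and the grip force at its end, in the units of the state.
- r.sense(): the state, without advancing time (a new reading comes with each control period).
- r.grab_frame(name): name is "scene" or "top" or "wrist"; returns the picture (400x640x3 uint8, red, green, blue); there is no depth.
- r.camera_info(name): a dict with "K" (3x3 intrinsics, pixels), "rvec" (rotation vector, rad) and "tvec" (3), from world to camera coordinates, as OpenCV has them; the wrist camera has in their place "mount" (4x4, takes a point from camera to tool coordinates, whose origin is the TCP and whose axes are the flange's). Camera axes: x right, y down, z forward; pixel columns grow to the right and rows downward; lengths in mm; the calibration is good to about 2 mm. A picture is of the moment at which its call begins: read the wrist's pose just before it. camera_info takes no time and is no camera call.
- r.sign_off(): hands the job in; it is judged then, once.
The state is a dict: "clock": time; "qpos": joint angles; "qvel": joint speeds; "joint_efforts": joint torques, N m; "eef_pos": TCP position; "tcp_rot": TCP orientation; "contact_force": force on the tool from outside, world axes, zero at the start; "wrist_torque": the same for the moment, N m; "opening": opening from 0.0 (shut) to 1.0 (fully open); "grasp_force": force on a finger pad.
Only numpy, scipy, OpenCV 4.12 (cv2) and the standard library are available. Lean on these libraries where they do the work, as an engineer would, in place of code of your own. Each camera call takes 0.05 s, during which the arm holds its last target. There are 200 camera calls.

## Working session

There is one attempt and no reset: what is moved stays moved. The work goes in short steps, Python scripts to look and compute and a shell command to move; the robot and the scene stay as the last step left them, time stands still between calls to the robot, and variables do not carry over. Pictures are saved under pics/ and viewed, at most 10 in all, crops included, and the job is handed in when it is done.

```bash
ls; mkdir -p pics; python3 - <<'E'
from rig import r
import cv2
for n in("scene","top"):
    cv2.imwrite(f"pics/{n}0.png",r.grab_frame(n)[:,:,::-1]); i=r.camera_info(n); print(n,i)
print(r.camera_info("wrist")); s=r.sense(); print(s["clock"],s["eef_pos"],s["tcp_rot"],s["opening"])
E
```

```text
pics
scene {'K': array([[413.10052178,   0.        , 327.20407791],
       [  0.        , 413.10052178, 199.7899855 ],
       [  0.        ,   0.        ,   1.        ]]), 'rvec': array([ 1.66081781,  1.68361728, -0.83525308]), 'tvec': array([  11.73195999, -234.43517658, 1497.30803828])}
top {'K': array([[370.04939461,   0.        , 316.33316987],
       [  0.        , 370.04939461, 199.96673894],
       [  0.        ,   0.        ,   1.        ]]), 'rvec': array([ 2.11296943, -2.14467913,  0.23515818]), 'tvec': array([ -30.34495278,  533.46987982, 1016.49735849])}
{'K': array([[309.55066563,   0.        , 320.32306328],
       [  0.        , 309.55066563, 199.47879699],
       [  0.        ,   0.        ,   1.        ]]), 'mount': array([[-4.41258870e-04, -9.48626166e-01, -3.16398803e-01,
         8.19120521e+01],
       [ 9.99999534e-01, -6.90228294e-04,  6.74812778e-04,
        -6.48002861e-01],
       [-8.58532465e-04, -3.16398358e-01,  9.48626028e-01,
        -1.41836613e+02],
       [ 0.00000000e+00,  0.00000000e+00,  0.00000000e+00,
         1.00000000e+00]])}
0.1 [147.71908144 606.85265038 230.62497448] [-3.14031977e+00 -1.56436117e-05  2.90283677e+00] 1.0001554459715407
```

View pics/top0.png

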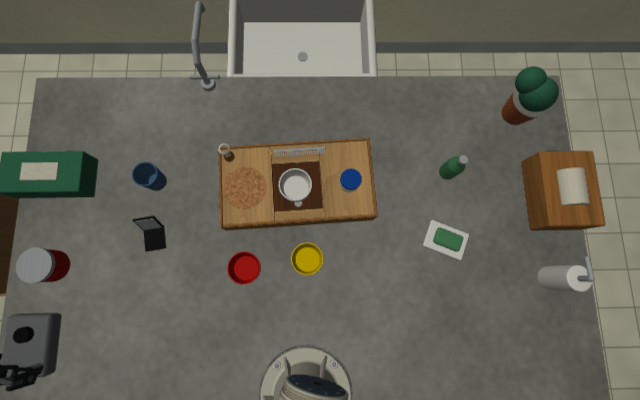

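View pics/scene0.png

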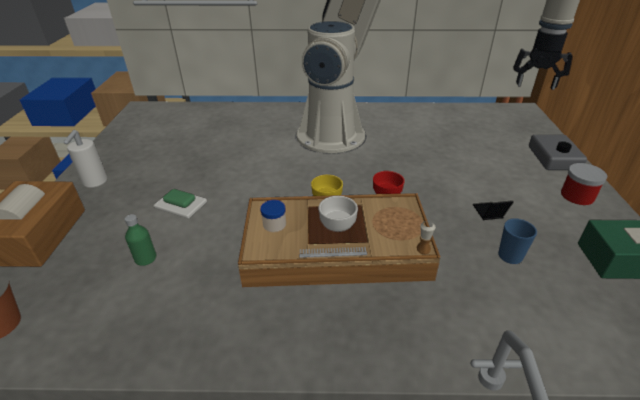

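The top view shows the mat at the left end (245,187), the bowl at (295,185), the dot near (298,204), the jar at (350,180), the brush at (225,152) and the comb at the far strip. I'll enlarge both views.

```bash
python3 - <<'E'
import cv2
a=cv2.imread("pics/top0.png")[130:240,212:384]; cv2.imwrite("pics/topc.png",cv2.resize(a,None,fx=4.5,fy=4.5,interpolation=cv2.INTER_CUBIC))
a=cv2.imread("pics/scene0.png")[165:290,236:440]; cv2.imwrite("pics/scenec.png",cv2.resize(a,None,fx=3.8,fy=3.8,interpolation=cv2.INTER_CUBIC))
E
```

```text
(no output)
```

View pics/topc.png

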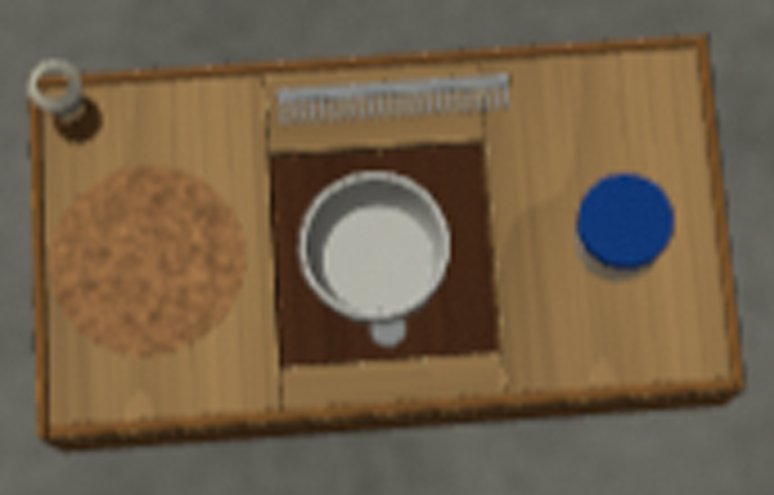

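View pics/scenec.png

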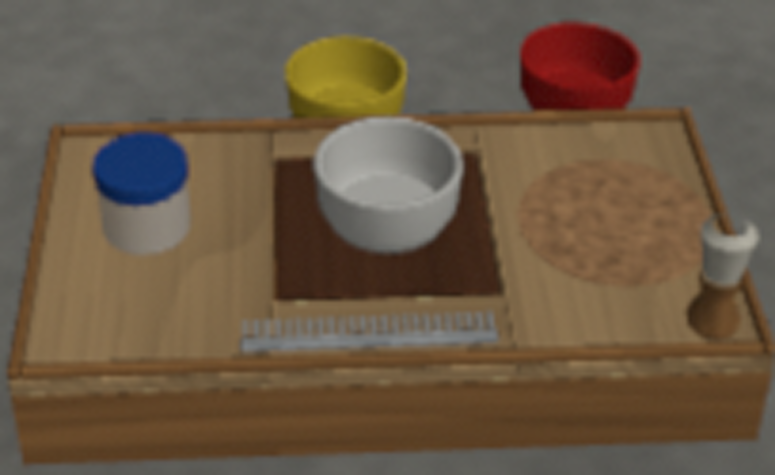

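The crops show the following. Top crop: mat centre (150,260), bowl rim centre (374,246), lid corners (270,155), (484,142), (500,352), (282,366). Scene crop: bowl rim centre (388,172), mat (612,222), lid corners (502,297), (276,298), (277,156), (480,153).

```bash
cat > h.py <<'E'
import numpy as np,cv2
from rig import r
def ray(n,u,v):
    i=r.camera_info(n);R=cv2.Rodrigues(i["rvec"])[0]
    return -R.T@i["tvec"], R.T@np.linalg.inv(i["K"])@[u,v,1]
def onz(n,u,v,z):
    c,d=ray(n,u,v); return c+d*(z-c[2])/d[2]
def tri(a,b):
    c1,d1=ray("top",*a);c2,d2=ray("scene",*b)
    s=np.linalg.lstsq(np.c_[d1,-d2],c2-c1,rcond=None)[0]
    p,q=c1+s[0]*d1,c2+s[1]*d2
    return (p+q)/2,np.linalg.norm(p-q)
E
python3 - <<'E'
from h import *
np.set_printoptions(precision=1,suppress=True)
T=lambda x,y:(x/4.5+212,y/4.5+130)
S=lambda x,y:(x/3.8+236,y/3.8+165)
for n,a,b in[("rim",(374,246),(388,172)),("mat",(150,260),(612,222)),("FL",(270,155),(502,297)),("FR",(484,142),(276,298)),("NR",(500,352),(277,156)),("NL",(282,366),(480,153)),("jar",(625,220),(141,165))]:
    print(n,*tri(T(*a),S(*b)),onz("top",*T(*a),70),onz("scene",*S(*b),70))
print("dot",onz("top",*T(388,331),70),"brushbase",onz("top",*T(78,122),75))
E
```

```text
rim [566.4  21.6 105.4] 1.2577523946790963 [575.   22.2  70. ] [522.3  23.1  70. ]
mat [568.2 165.1  67.3] 1.510010627311861 [567.5 163.9  70. ] [571.2 165.2  70. ]
FL [637.2  90.1  65.9] 2.3788311053082074 [635.8  88.5  70. ] [641.4  90.8  70. ]
FR [643.3 -47.1  69.3] 4.104199856792283 [643.1 -49.1  70. ] [644.1 -45.   70. ]
NR [505.5 -54.   69.6] 5.387252781484963 [505.5 -56.6  70. ] [506.1 -51.2  70. ]
NL [498.8  82.8  68.1] 4.9519714511452335 [498.4  80.2  70. ] [501.1  85.1  70. ]
jar [ 577.6 -131.4  118.4] 2.295665826804183 [ 590.2 -138.5   70. ] [ 517.  -141.3   70. ]
dot [519.8  13.7  70. ] brushbase [657.6 210.7  75. ]
```

```bash
python3 -m inch '[[[-0.3,-0.25,0,0,0,0],[-0.6,-0.5,0,0,0,0],[-0.9,-0.77,0,0,0,0],[-0.9,-0.77,0,0,0,0],[-0.9,-0.77,0,0,0,0],[-0.9,-0.77,0,0,0,0],[-0.9,-0.77,0,0,0,0]]]' -1 20
python3 -m inch '[[[-0.9,-0.77,0,0,0,0],[-0.9,-0.77,0,0,0,0],[-0.9,-0.77,0,0,0,0],[-0.9,-0.77,0,0,0,0],[-0.9,-0.77,0,0,0,0],[-0.9,-0.77,0,0,0,0],[-0.9,-0.77,0,0,0,0]]]'
python3 -m inch '[[[-0.9,-0.77,0,0,0,-0.09],[-0.9,-0.77,0,0,0,-0.09],[-0.9,-0.77,0,0,0,-0.09],[-0.9,-0.77,0,0,0,-0.09],[-0.9,-0.77,0,0,0,-0.09],[-0.9,-0.77,0,0,0,-0.09],[-0.9,-0.77,0,0,0,-0.09],[-0.9,-0.77,0,0,0,-0.09]]]'
cat >> h.py <<'E'
from scipy.spatial.transform import Rotation as Ro
def pose():
    s=r.sense(); return Ro.from_euler("xyz",s["tcp_rot"]),np.array(s["eef_pos"])
def rows(p,yaw=np.pi+0.049):
    R,t=pose(); T=Ro.from_euler("xyz",[np.pi,0,yaw])
    print("row",np.round(R.inv().apply(np.array(p)-t)/200,3),np.round((R.inv()*T).as_rotvec()/np.pi,3))
def wray(u,v,z,R,t):
    i=r.camera_info("wrist");M=i["mount"]
    d=R.apply(M[:3,:3]@np.linalg.inv(i["K"])@[u,v,1]); c=R.apply(M[:3,3])+t
    return c+d*(z-c[2])/d[2]
E
python3 - <<'E'
from h import *
R,t=pose(); cv2.imwrite("pics/w1.png",r.grab_frame("wrist")[:,:,::-1]); print(t,R.as_euler("xyz"),r.sense()["clock"])
E
```

```text
clock: 0.68
eef_pos: [288.2, 410.8, 231.0]
tcp_rot: [-3.139, 0.001, 2.9]
contact_force: [-0.4, 1.0, -0.6]
opening: 0.009
grasp_force: 0.0
clock: 1.27
eef_pos: [427.1, 219.6, 231.2]
tcp_rot: [-3.141, 0.001, 2.9]
contact_force: [0.9, -0.0, -0.4]
opening: 0.002
grasp_force: 0.0
clock: 1.93
eef_pos: [563.8, 29.7, 230.7]
tcp_rot: [3.141, -0.001, -3.101]
contact_force: [-0.3, 1.1, 0.1]
opening: 0.003
grasp_force: 0.0
[563.84919969  29.7462216  230.69572829] [ 3.14130107e+00 -8.04058473e-04 -3.10054625e+00] 1.9833
```

View pics/w1.png

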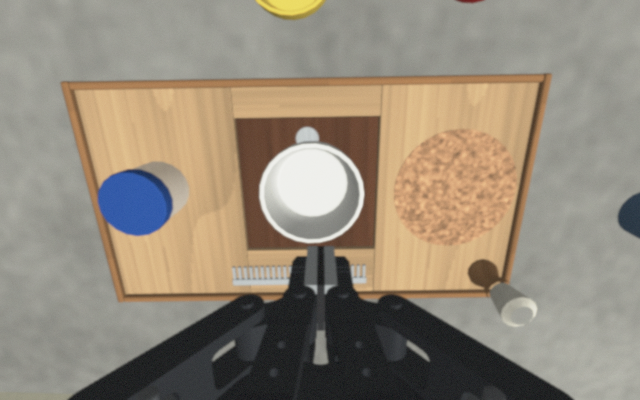

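The wrist view shows the rim ellipse centred at about (312,193), the mat at (456,187), the dot at (307,135), the brush base at (486,270), and the lid corners at (236,118), (380,117), (374,248) and (248,250).

```bash
python3 - <<'E'
from h import *
np.set_printoptions(precision=1,suppress=True)
R,t=pose()
for n,u,v,z in[("rim",312,193,115),("floor",312,183,76),("mat",456,187,70),("dot",307,135,70),("a",236,118,70),("b",380,117,70),("c",374,248,70),("d",248,250,70),("br",486,270,72)]: print(n,wray(u,v,z,R,t))
rows([567,27,231]); rows([567,27,125])
E
```

```text
rim [561.   23.2 115. ]
floor [562.8  22.3  76. ]
mat [562.5 168.8  70. ]
dot [516.8  15.8  70. ]
a [503.7 -51.8  70. ]
b [497.1  84.4  70. ]
c [634.7  92.1  70. ]
d [642.8 -44.8  70. ]
br [655.6 218.3  72. ]
row [-0. -0. -0.] [ 0. -0. -0.]
row [-0.  -0.   0.5] [ 0. -0. -0.]
```

```bash
python3 -m inch '[[[0,0,0.15,0,0,0],[0,0,0.3,0,0,0],[0,0,0.42,0,0,0],[0,0,0.52,0,0,0],[0,0,0.6,0,0,0],[0,0,0.66,0,0,0],[0,0,0.7,0,0,0],[0,0,0.7,0,0,0]]]'
python3 -m inch '[[[0,0.03,0,0,0,0],[0,0.06,0,0,0,0],[0,0.1,0,0,0,0],[0,0.14,0,0,0,0],[0,0.18,0,0,0,0],[0,0.22,0,0,0,0],[0,0.26,0,0,0,0],[0,0.3,0,0,0,0]]]'
python3 -m inch '[[[0,0.04,0,0,0,0],[0,0.08,0,0,0,0],[0,0.12,0,0,0,0],[0,0.16,0,0,0,0],[0,0.2,0,0,0,0],[0,0.23,0,0,0,0],[0,0.25,0,0,0,0],[0,0.25,0,0,0,0]]]'
python3 - <<'E'
from h import *
cv2.imwrite("pics/t2.png",cv2.resize(r.grab_frame("top")[130:240,212:384,::-1],None,fx=4.5,fy=4.5,interpolation=cv2.INTER_CUBIC)); print(pose()[1])
E
```

```text
clock: 2.65
eef_pos: [562.0, 31.6, 90.0]
tcp_rot: [3.141, -0.002, -3.097]
contact_force: [-0.7, -0.6, 0.5]
opening: 0.002
grasp_force: 0.0
clock: 3.32
eef_pos: [560.6, 91.5, 91.4]
tcp_rot: [-3.142, 0.0, -3.097]
contact_force: [-0.4, -2.1, 1.0]
opening: -0.001
grasp_force: 1.1
clock: 3.98
eef_pos: [558.4, 141.4, 91.3]
tcp_rot: [3.141, 0.0, -3.097]
contact_force: [-0.6, -1.9, 1.5]
opening: 0.001
grasp_force: 1.1
[558.36066376 140.87116426  91.2684937 ]
```

View pics/t2.png

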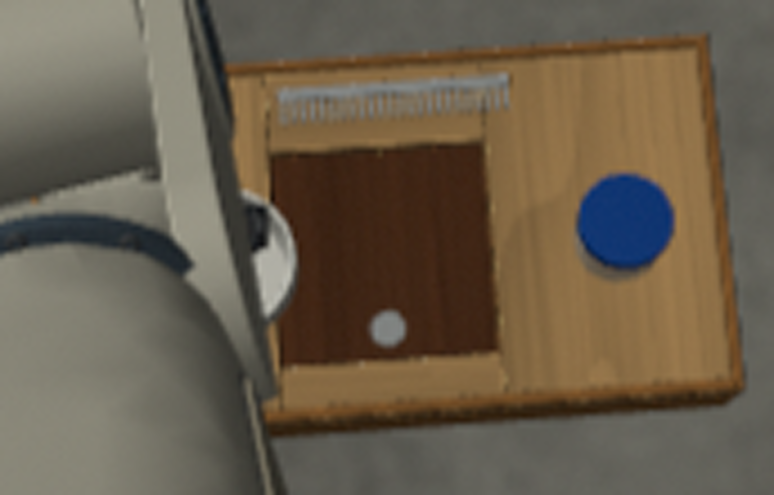

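The bowl now shows its right rim at crop (297,258), so its centre is about y 116. It has left most of the lid and needs about 51 mm more, with a touch of +x.

```bash
python3 -m inch '[[[-0.008,0.04,0,0,0,0],[-0.015,0.08,0,0,0,0],[-0.022,0.12,0,0,0,0],[-0.03,0.16,0,0,0,0],[-0.038,0.2,0,0,0,0],[-0.042,0.235,0,0,0,0],[-0.045,0.255,0,0,0,0],[-0.045,0.255,0,0,0,0]]]'
python3 -m inch '[[[0,-0.05,0,0,0,0],[0,-0.06,-0.05,0,0,0],[0,-0.06,-0.2,0,0,0],[0,-0.06,-0.35,0,0,0],[0,-0.06,-0.5,0,0,0],[0,-0.06,-0.6,0,0,0],[0,-0.06,-0.6,0,0,0]]]'
python3 -m inch '[[[0,-0.2,0,0,0,0],[0,-0.4,0,0,0,0],[0,-0.55,0,0,0,0],[0,-0.7,0,0,0,0],[0,-0.7,0,0,0,0],[0,-0.7,0,0,0,0]]]'
python3 - <<'E'
from h import *
R,t=pose(); cv2.imwrite("pics/w3.png",r.grab_frame("wrist")[:,:,::-1]); print(repr(t),R.as_euler("xyz"))
E
```

```text
clock: 4.7
eef_pos: [565.3, 193.1, 91.2]
tcp_rot: [3.141, 0.0, -3.097]
contact_force: [-0.1, 0.6, 0.3]
opening: -0.002
grasp_force: 0.0
clock: 5.28
eef_pos: [568.2, 179.8, 216.9]
tcp_rot: [3.14, 0.008, -3.099]
contact_force: [1.3, -0.4, -0.1]
opening: -0.002
grasp_force: 0.0
clock: 5.78
eef_pos: [571.4, 38.2, 211.2]
tcp_rot: [3.141, -0.001, -3.101]
contact_force: [-0.4, 0.6, 0.9]
opening: -0.001
grasp_force: 0.0
array([571.40826633,  38.1819568 , 211.19774669]) [ 3.14146375e+00 -5.02104980e-04 -3.10110351e+00]
```

View pics/w3.png

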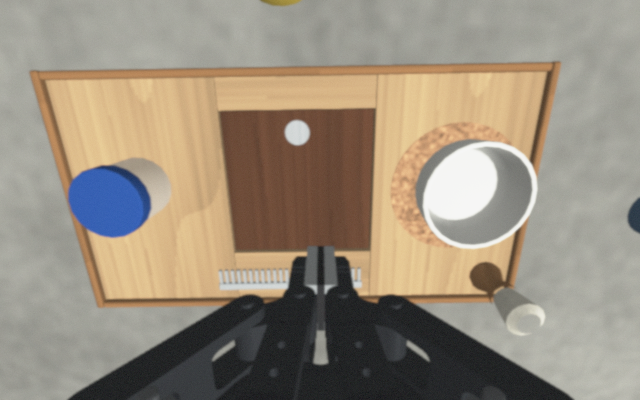

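In the wrist view the bowl's rim is centred at about (477,194). The mat's left edge is at 391, its top at 122 and its bottom at about 247. The dot is at (297,132).

```bash
python3 - <<'E'
from h import *
R,t=pose()
for n,u,v,z in[("rim",477,194,115),("matleft",391,187,71),("mattop",456,122,71),("dot",297,132,70),("lidR",228,180,70),("lidL",374,180,70)]: print(n,wray(u,v,z,R,t).round(1))
rows([518,15.5,110])
E
```

```text
rim [559.1 165.  115. ]
matleft [568.4 106.   71. ]
mattop [506.2 156.9  71. ]
dot [520.9  16.   70. ]
lidR [568.1 -48.3  70. ]
lidL [562.4  89.4  70. ]
row [ 0.272 -0.108  0.506] [ 0.    -0.    -0.002]
```

The bowl stands about 9 mm off the mat's centre, and up to 26 mm is allowed. Next I press the dot, starting from above it.

```bash
python3 -m inch '[[[0.15,-0.06,0.1,0,0,0],[0.265,-0.108,0.2,0,0,0],[0.265,-0.108,0.35,0,0,0],[0.265,-0.108,0.5,0,0,0],[0.265,-0.108,0.6,0,0,0],[0.265,-0.108,0.65,0,0,0],[0.265,-0.108,0.65,0,0,0]]]'
python3 -m inch '[[[0,0,0.015,0,0,0],[0,0,0.03,0,0,0],[0,0,0.04,0,0,0],[0,0,0.05,0,0,0],[0,0,0.05,0,0,0],[0,0,0.05,0,0,0]]]'
```

```text
clock: 6.42
eef_pos: [518.3, 16.9, 79.4]
tcp_rot: [3.141, -0.004, -3.097]
contact_force: [-0.7, -0.2, -0.1]
opening: -0.0
grasp_force: 0.0
clock: 6.92
eef_pos: [520.0, 16.1, 71.6]
tcp_rot: [-3.142, 0.001, -3.098]
contact_force: [0.7, -1.0, 0.2]
opening: -0.001
grasp_force: 0.0
```

```bash
python3 -m inch '[[[0,0,0.01,0,0,0],[0,0,0.02,0,0,0],[0,0,0.03,0,0,0],[0,0,0.037,0,0,0],[0,0,0.037,0,0,0],[0,0,0.037,0,0,0]]]'
```

```text
clock: 7.42
eef_pos: [520.4, 16.1, 64.2]
tcp_rot: [-3.142, 0.001, -3.098]
contact_force: [0.4, 1.2, 4.9]
opening: -0.002
grasp_force: 2.2
```

```bash
python3 -m inch '[[[0,0,0.005,0,0,0],[0,0,0.01,0,0,0],[0,0,0.01,0,0,0]]]'
python3 -m inch '[[[0,0,-0.04,0,0,0],[0.02,0,-0.1,0,0,0],[0.06,0,-0.2,0,0,0],[0.12,0,-0.35,0,0,0],[0.2,0,-0.5,0,0,0],[0.25,0,-0.65,0,0,0],[0.3,0,-0.8,0,0,0],[0.3,0,-0.8,0,0,0]]]'
python3 -m inch '[[[0.3,0,-0.2,0,0,0],[0.3,0,-0.2,0,0,0],[0.3,0,-0.2,0,0,0],[0.3,0,-0.2,0,0,0],[0.3,0,-0.2,0,0,0],[0.3,0,-0.2,0,0,0],[0.3,0,-0.2,0,0,0],[0.3,0,-0.2,0,0,0]]]'
python3 - <<'E'
from h import *
cv2.imwrite("pics/s4.png",cv2.resize(r.grab_frame("scene")[150:290,220:440,::-1],None,fx=3.6,fy=3.6,interpolation=cv2.INTER_CUBIC))
E
```

```text
clock: 7.67
eef_pos: [520.5, 16.1, 62.2]
tcp_rot: [3.142, 0.001, -3.098]
contact_force: [-0.1, -0.1, 4.5]
opening: 0.001
grasp_force: 2.2
clock: 8.33
eef_pos: [460.2, 13.5, 227.6]
tcp_rot: [-3.141, 0.006, -3.098]
contact_force: [2.7, -0.2, 0.1]
opening: -0.002
grasp_force: 0.0
clock: 9.0
eef_pos: [400.1, 10.9, 261.3]
tcp_rot: [3.142, -0.001, -3.098]
contact_force: [0.2, -1.2, 0.3]
opening: -0.002
grasp_force: 0.0
```

View pics/s4.png

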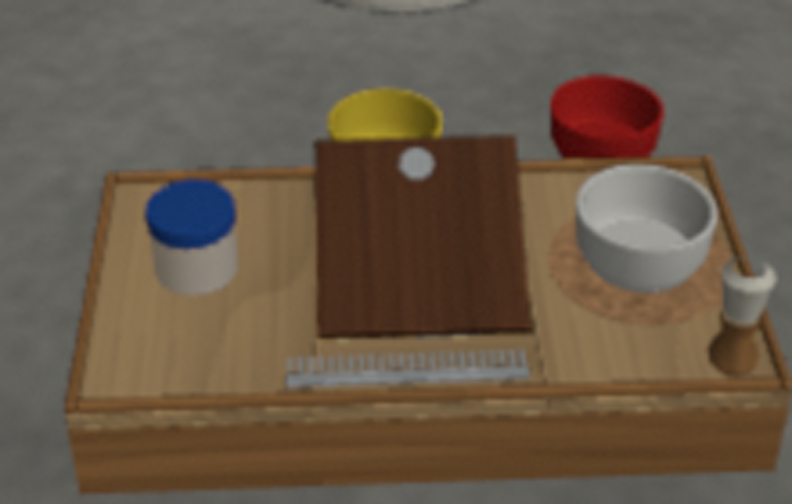

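The lid is ajar with the dot at (416,163). The bowl stands upright on the mat, with its foot's far edge at about (645,287) and the mat's far edge at about (640,320). Next I check the margin numerically.

```bash
python3 - <<'E'
from h import *
S=lambda x,y:(x/3.6+220,y/3.6+150)
for n,p in[("foot far",(645,286)),("mat far",(640,321))]: print(n,onz("scene",*S(*p),71).round(1))
cv2.imwrite("pics/t5.png",cv2.resize(r.grab_frame("top")[130:240,212:384,::-1],None,fx=4.5,fy=4.5,interpolation=cv2.INTER_CUBIC))
E
```

```text
foot far [594.3 167.3  71. ]
mat far [628.2 159.9  71. ]
```

View pics/t5.png

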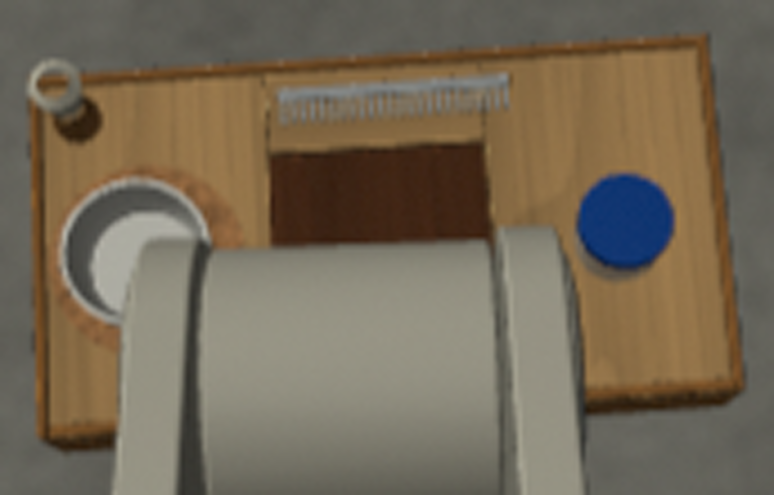

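In the top view the bowl's rim is centred at (135,251), inside the mat's ring. The offset is about 9 mm against the allowed 26, and the arm is clear of everything.

```bash
python3 -c "
from rig import r
print(r.sign_off())"
```

```text
the job is handed in; nothing more can be done
None
```

The bowl was slid upright onto the cork mat (about 9 mm off its centre, foot wholly on it), the lid was pressed and sprang ajar, and the arm finished clear; the job was handed in at about 9 s, and sign-off gave no verdict.

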